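# Shut the laptop and hold the tag reader over its asset tag

## Task

Check the laptop in: ease its lid gently down until it is fully shut, so that the asset tag on the outside of the lid faces up. Then lift the hand-held tag reader out of its charging dock, carry it over the things on the desk and hold it upright over the tag, centred on it, its long head along the tag's long side and its underside about 2 cm above the tag. The reader must never touch the laptop, everything else stays where it is, and you finish while still holding the reader steady there: do not put it down.

Things in the scene. Friction and masses are not known exactly. Their poses are not given: they have to be found in the camera images.
- lid (a joint): opening angle of the laptop's lid about its hinge, rad: 0 = shut flat on the keyboard, 1.57 = upright; it starts open between 1.70 and 2.00, leaning away from the user. The hinge is stiff (about 0.55 N m): the lid stays at whatever angle it is left
- laptop: open silver laptop standing flat on the desk, the only one; it does not slide. Base 206 x 296 mm, 13.5 mm high; origin under the centre of the base, on the desk. x points from its front edge (the user's side) to its hinge side, y along its width, z up
- lid_hinge (a point): middle of the hinge axis, 15 mm above the desk. It turns with the lid: x points from the lid's free edge to the hinge, y along the hinge axis, z out of the lid's outer (back) face, so straight up when the lid is shut
- lid_edge (a point): middle of the lid's free edge, 200 mm from the hinge axis; axes as lid_hinge. The lid is a flat plate 200 x 296 x 6 mm; the hinge axis lies in its screen face; shut, its outer face is 21 mm above the desk
- tag (a point): centre of the asset tag on the lid's outer face: a flat white paper label 60 x 30 mm with black bars, its long side along the width of the laptop. It lies 60 mm from the hinge and 75 mm towards -y from the lid's middle. Axes as lid_hinge: y along the tag's long side, z out of the lid (up when the lid is shut, then 21.5 mm above the desk). A round brown sticker elsewhere on the lid is not the tag
- reader_mid (a point): centre, half-way up, of the hand-held tag reader (about 180 g, mass varies) that stands upright, handle up, in its charging dock: 150 mm tall in all. Head at the bottom 34 (x) x 72 (y) x 28 mm high, shoulders sloping in up to 60 mm, above that a straight black handle 30 (x) x 36 mm (y) with rounded edges up to 150 mm, to be gripped there. Its reading window is the flat underside of the head, 75 mm straight below this point; z up, y along the long side of the head
- reader_window (a point): centre of the reader's underside (its reading window), 75 mm below reader_mid, same axes
- dock: black charging dock, fixed to the desk: a tray 60 (x) x 98 (y) mm with 10 mm thick walls 18 mm high; the reader's head stands loosely (3 mm play all round) on its floor 6 mm above the desk and lifts straight out. Origin under its centre on the desk; y along its long side; the reader's axes start along the dock's
- pen_cup: bystander: round dark steel cup, 76 mm across and 98 mm high, with pens up to 155 mm; origin under its centre. It, the mug and the succulent stand in a row between laptop and dock, in any order
- mug: bystander: white mug, 76 mm across, 92 mm high, handle on its y side; origin under its centre
- succulent: bystander: small succulent in a white pot, 74 mm across (leaves 85 mm), 120 mm high; origin under its centre
- notebook: bystander: wire-bound notebook 150 x 210 x 12 mm lying in front of the laptop; origin under its centre
- mouse: bystander: white computer mouse 110 x 60 x 31 mm; origin under its centre
- phone: bystander: black phone 148 x 71 x 8 mm lying on the notebook; origin under its centre
- stapler: bystander: black stapler 135 x 36 x 59 mm; origin under its centre
There are look-alikes about, which are no part of the job. What is shaped like the part that bears reader_mid but orange is not meant.

How it is judged:
On the way, in this order (a step that is already met when the one before it is completed fails the run):
1. the laptop's lid is fully shut (within 0.025 rad) (value of joint lid below 0.025 rad), for 0.3 s.
2. the reader is lifted clear of its dock in the gripper (underside over 60 mm above the desk) (height (world z) of reader_window above 0.06 m and contact force between the fingers and reader above 0.5 N), for 0.2 s.
At the end, for the whole second after the job is handed in: the lid is shut (within 0.025 rad) and the gripper holds the reader still and upright (within 0.12 rad), touching nothing else: its underside 10 to 30 mm above the tag, its centre within 10 mm of the tag's centre, its long side along the tag's within 0.15 rad (either way round) (value of joint lid below 0.025 rad and contact force between the fingers and reader above 0.5 N and horizontal distance between reader_window and tag below 0.01 m and z of reader_window in the frame of tag between 0.01 and 0.03 m and angle between reader_window's own z axis and vertical below 0.12 rad and angle between the y axis of reader_window and the y axis of tag, either way round below 0.15 rad and contact force between reader and laptop below 0.05 N and linear speed of reader below 0.02 m/s and angular speed of reader below 0.15 rad/s); the arm keeps its last pose, push and grip.
It fails at once if the lid is slammed (faster than 2 rad/s in its last 0.3 rad) (value of joint lid below 0.3 rad and velocity of joint lid below -2 rad/s).
It fails at once if the laptop is pressed or struck with more than 60 N (contact force between any of the arm, the fingers and laptop above 60 N).
It fails at once if the reader touches the laptop (contact force between reader and laptop above 0.5 N).
It fails at once if a bystander (pen cup, mug, succulent, notebook, mouse, phone, stapler) is moved by more than 25 mm (distance of any of pen_cup, mug, succulent, notebook, mouse, phone, stapler from where it was at the start of the episode above 0.025 m).
It also fails if it takes over 67 s, if anything falls off the work surface, if the arm or the gripper's body presses on something with over 40 N, if the wrist force passes 120 N, or if a joint passes its speed limit or range.

## Robot

A 6-joint arm with a two-finger parallel gripper is mounted at the origin on the work surface. World frame = base frame: x ahead of the robot, y to its left, z up, the work surface at z = 0. Lengths are in m, angles in rad, forces in N, time in s.
With the tool pointing down it reaches from about 0.375 to 0.975 m from the base axis. Payload 3.8 kg.
Tool frame: the origin (TCP) lies on the centre line of the jaws, within the pads' length; the fingertips stand 14 mm ahead of it and the grasp point (between the pads) lies 5 mm behind it; z points along the fingers, y is the line along which they close (so a half turn about z gives the same grasp; the last joint's range is limited). The gripper opens to 85 mm and grips with 20 to 120 N. Pads are 22 mm wide; open, the fingers measure 114 mm over their backs; the gripper's body (76 mm by 85 mm) begins 54 mm behind the grasp point. The pads swing forward as they close: fully open they stand 13 mm farther back than shut.
Start: joints at [-1.179, 0.264, 1.604, -0, 1.274, -0.037], TCP at [0.281, -0.614, 0.245] pointing down, gripper open.
Joint ranges: [-2.63, 2.63], [-0.94, 2.18], [0.31, 2.57], [-1.31, 4.45], [0, 2.66], [-2.55, 2.55]. Speed limits (rad/s): [2.57, 2.57, 3.14, 3.14, 3.14, 3.14].

## Interface

Orientations are given as a rotation vector (axis times angle).
In Python, from workcell import bot, eyes, spot_in gives the robot as it stands.
- The arm moves only by the tool carry_out, never from a script. Its argument "series" is text: rows parted by semicolons, each of 4 numbers parted by spaces: the shift along the world's x, y, z in m, then the turn about the world's z in degrees. In form: tx ty tz roll; .... A call has 1 to 20 rows; each row shifts and turns the commanded pose from where the row before left it; what a row does not reach is not made up. A row lasts 1/8 s, in which the tool goes at most 62.5 mm and 10.7 degrees, less where a joint would pass 70% of its speed; a pose out of reach is approached as far as the arm can. A call is refused whole if a number of a shift passes 0.0625 or a number of a turn 10.7, either way. A call with a gripper value outside its range is refused whole. "jaw" is the gripper command: -1 is shut, 1 is fully open, values between are in proportion, set as the call begins (left out, the last holds). The fingers move at their own pace and stop on an object; "grip_force" is the grip in N (left out, the last holds). Time passes only in rows, so rows that do not move let the fingers close. It gives the time, the measured TCP pose, the force, the opening and the grip force at its end, in the units of the state.
- bot.read_state(): the state, without advancing time (a new reading comes with each control period).
- eyes.read_camera(name): name is "side" or "top"; returns (picture, depth): 384x512x3 uint8, blue, green, red; 384x512 float32, m along the optical axis (not along the pixel's ray), 0 where there is no reading.
- eyes.get_calibration(name): a dict with "K" (3x3 intrinsics, pixels), "distortion" ([k1, k2, p1, p2, k3] as OpenCV has them; the pictures are not rectified), "position" and "rotation" of the camera in the world. Camera axes: x right, y down, z forward; pixel columns grow to the right and rows downward; lengths in m; the calibration is good to about 2 mm. A picture is of the moment at which its call begins. get_calibration takes no time and is no camera call.
- bot.finish_job(): hands the job in; it is judged then, once.
Trained networks look in the newest picture that a camera, given by its name, has taken for a name from the list of things; names that differ only in an ending like _2 or _b are one class to them, and where a whole thing is asked for, a point or a joint stands for the part that bears it (a point fixed in the world has none). Each returns a list of dicts, best first, with "score" (0 to 1); they miss things now and then, are a little off and sometimes report something else, mostly with a low value. They report only what shows in the picture. A call takes as long as a camera call. They do not tell look-alikes from the thing itself.
- spot_in(camera, target): "rect" ([centre column, centre row, width, height] in pixels, round what is visible of it).
The state is a dict: "time": time; "q": joint angles; "joint_vel": joint speeds; "joint_torque": joint torques, N m; "tool_pos": TCP position; "tcp_rot": TCP orientation; "wrist_force": force on the tool from outside, world axes, zero at the start; "torque": the same for the moment, N m; "width": opening from 0.0 (shut) to 1.0 (fully open); "grip_force": force on a finger pad.
Only numpy, scipy, OpenCV 4.12 (cv2) and the standard library are available. Lean on these libraries where they do the work, as an engineer would, in place of code of your own. Each camera call takes 0.05 s, during which the arm holds its last target. There are 200 camera calls.

## Working session

There is one attempt and no reset: what is moved stays moved. The work goes in short steps, Python scripts to look and compute and a tool call to move; the robot and the scene stay as the last step left them, time stands still between calls to the robot, and variables do not carry over. Pictures are saved under pics/ and viewed, at most 10 in all, crops included, and the job is handed in when it is done.

Besides the shell and the picture viewer there is one more tool, called after ">>>" as name(argument=value, ...), one argument or row to a line, values as JSON. carry_out: Moves the arm, as the interface text tells. Its arguments: {"type":"object","properties":{"series":{"type":"string"},"jaw":{"type":"number"},"grip_force":{"type":"number"}},"required":["series"]}

```bash
mkdir -p pics
cat > h.py <<'E'
import numpy as np, cv2
from workcell import bot, eyes, spot_in
def cal(n):
    c=eyes.get_calibration(n); R=np.array(c["rotation"],float)
    if R.size==3: R=cv2.Rodrigues(R)[0]
    return np.array(c["K"]),np.array(c["distortion"]),np.array(c["position"]),R
def cloud(n,d):
    K,D,p,R=cal(n); v,u=np.mgrid[:384,:512]
    uv=cv2.undistortPoints(np.stack([u,v],-1).reshape(-1,1,2).astype(float),K,D).reshape(384,512,2)
    P=np.concatenate([uv,np.ones((384,512,1))],-1)*d[...,None]
    W=P@R.T+p; W[d==0]=np.nan; return W
E
python3 - <<'E'
from h import *
for n in("side","top"):
    im,d=eyes.read_camera(n); cv2.imwrite(f"pics/{n}0.png",im); np.save(n+"0.npy",cloud(n,d)); print(n,cal(n)[2],cal(n)[3].round(2).tolist())
    for t in["laptop","lid_edge","tag","reader_mid","dock","pen_cup","mug","succulent","notebook","mouse","stapler"]:
        print(t,[(np.round(r["rect"]).tolist(),round(r["score"],2)) for r in spot_in(n,t)][:3])
print(bot.read_state())
E
```

```text
side [0.15738527 0.76017827 0.92047116] [[-0.93, -0.25, 0.25], [-0.36, 0.63, -0.69], [0.02, -0.74, -0.68]]
laptop [([230.0, 186.0, 103.0, 41.0], 0.78)]
lid_edge [([222.0, 186.0, 87.0, 35.0], 0.92)]
tag [([224.0, 186.0, 88.0, 42.0], 0.69)]
reader_mid [([221.0, 290.0, 28.0, 41.0], 0.96), ([175.0, 280.0, 30.0, 44.0], 0.69), ([176.0, 290.0, 41.0, 36.0], 0.44)]
dock [([177.0, 291.0, 41.0, 39.0], 0.67)]
pen_cup [([213.0, 252.0, 25.0, 39.0], 0.84)]
mug [([254.0, 266.0, 30.0, 41.0], 0.58)]
succulent [([178.0, 237.0, 20.0, 31.0], 0.57), ([176.0, 280.0, 32.0, 47.0], 0.46), ([224.0, 189.0, 92.0, 37.0], 0.17)]
notebook [([294.0, 154.0, 53.0, 28.0], 0.55), ([222.0, 184.0, 90.0, 39.0], 0.52)]
mouse [([240.0, 144.0, 22.0, 21.0], 0.63), ([214.0, 248.0, 29.0, 48.0], 0.18), ([176.0, 297.0, 40.0, 27.0], 0.17)]
stapler [([265.0, 320.0, 36.0, 47.0], 0.76)]
top [ 0.37122376 -0.08548098  1.51283916] [[0.02, -1.0, 0.07], [-1.0, -0.02, -0.01], [0.01, -0.07, -1.0]]
laptop [([264.0, 164.0, 85.0, 89.0], 0.61)]
lid_edge [([236.0, 163.0, 33.0, 90.0], 0.83)]
tag [([235.0, 163.0, 31.0, 93.0], 0.67)]
reader_mid [([1
[... 558 characters left out ...]
'time': 1.2, 'q': array([-1.17888774e+00,  2.63900007e-01,  1.60401488e+00,  7.90280479e-06,
        1.27369070e+00, -3.69383331e-02]), 'joint_vel': array([ 1.09599666e-03,  1.28602863e-03, -1.50424095e-03, -5.05663839e-05,
        9.01852826e-04,  3.60261965e-04]), 'joint_torque': array([-7.60558669e-04, -5.15084481e+01, -3.67720771e+01, -2.18460896e-04,
        1.05910465e-03,  4.26424123e-06]), 'tool_pos': array([ 0.28065365, -0.61387778,  0.24527167]), 'tcp_rot': array([-3.06963481e+00, -6.68474511e-01, -8.09768974e-06]), 'wrist_force': array([ 0.29017632, -0.26594377,  0.07731258]), 'torque': array([ 0.02738394, -0.07158386, -0.0119347 ]), 'grip_force': 0.0, 'width': 0.9973572639440955}
```

Run:
```python
import cv2
a=cv2.imread("pics/top0.png")[90:300,90:400]; b=cv2.imread("pics/side0.png")[110:360,110:340]
cv2.imwrite("pics/t.png",cv2.resize(a,None,fx=2.55,fy=2.55,interpolation=2)); cv2.imwrite("pics/s.png",cv2.resize(b,None,fx=2.4,fy=2.4,interpolation=2))
```

```text
(no output)
```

View pics/t.png

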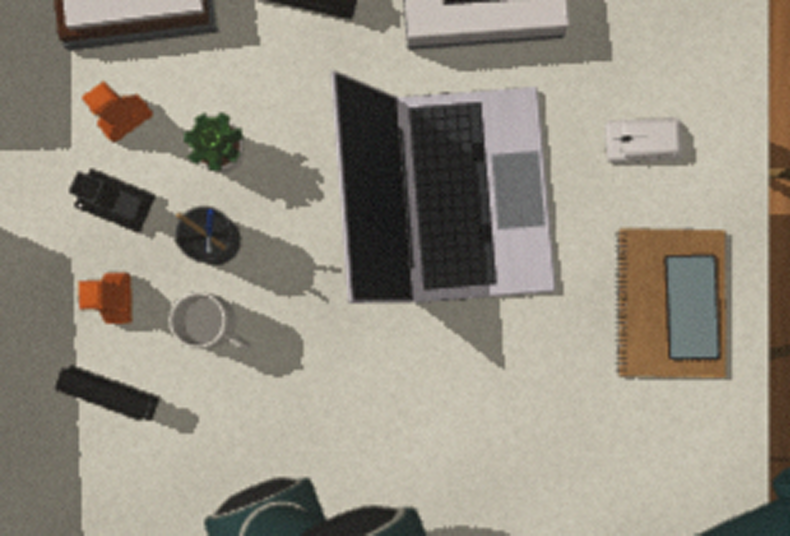

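View pics/s.png

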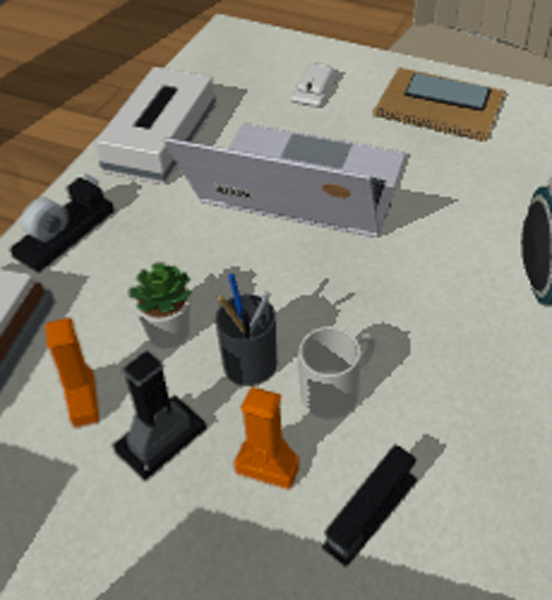

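The top view (crop scale 2.55, offset 90) shows the laptop opening to the right with its hinge at about full-image (251,165). The black reader and dock are at (134,168), between two orange look-alikes. The pen cup is at (171,182), the mug at (168,216) and the succulent at (173,145). The side view shows the tag left of the sticker on the lid's back. Next I'll measure these from the depth data.

Run:
```python
from h import *
T=np.load("top0.npy");S=np.load("side0.npy")
it=cv2.imread("pics/top0.png")
print("desk z",np.nanmedian(T[250:270,220:240,2]),np.nanmedian(S[300:330,330:360,2]))
# base: top z 8..20mm in laptop region
m=np.zeros((384,512),bool);m[118:215,240:315]=1
m&=(abs(T[...,2]-.0135)<.006)&(it.max(2)>0)
m=cv2.morphologyEx(m.astype(np.uint8),cv2.MORPH_OPEN,np.ones((3,3)))>0
r=cv2.minAreaRect((T[m][:,:2]*1000).astype(np.float32));print("base",r,cv2.boxPoints(r).round(0).tolist())
# lid
for n,C,(r0,r1,c0,c1) in(("top",T,(115,212,215,256)),("side",S,(165,210,178,282))):
    P=C[r0:r1,c0:c1].reshape(-1,3);P=P[P[:,2]>.035]
    P=P[np.isfinite(P).all(1)]
    for _ in range(3):
        c=P.mean(0);u,s,v=np.linalg.svd(P-c,full_matrices=False);P=P[abs((P-c)@v[2])<.006]
    print(n,"lid",c,"normal",v[2],P.min(0),P.max(0),len(P))
    top=P[P[:,2]>P[:,2].max()-.015];print("top edge ends",top[top[:,0].argmin()],top[top[:,0].argmax()])
for n,C,(r0,r1,c0,c1) in(("top",T,(152,182,114,154)),("side",S,(255,312,150,200))):
    P=C[r0:r1,c0:c1].reshape(-1,3)
    for lo,hi in((.145,.165),(.08,.14),(.035,.05),(.012,.03)):
        Q=P[(P[:,2]>lo)&(P[:,2]<hi)]
        if len(Q)>4: print(n,lo,hi,len(Q),Q.mean(0).round(4),[np.round(x,1) for x in cv2.minAreaRect((Q[:,:2]*1000).astype(np.float32))])
for nm,(r0,r1,c0,c1) in dict(cup=(168,198,155,188),mug=(203,235,152,190),succ=(130,162,160,190),or1=(118,148,118,152),or2=(193,220,118,145),stap=(228,260,108,155)).items():
    P=T[r0:r1,c0:c1].reshape(-1,3);Q=P[(P[:,2]>.05)]
    print(nm,Q.min(0).round(3),Q.max(0).round(3),np.median(Q,0).round(3))
P=T[90:110,240:320].reshape(-1,3);Q=P[P[:,2]>.02];print("box behind",Q.min(0),Q.max(0))
```

```text
desk z -0.0004367360828876343 -0.00045151894797579306
base ((575.5820922851562, -194.00326538085938), (295.7915344238281, 202.0313720703125), 6.050912380218506) [[418.0, -109.0], [439.0, -310.0], [733.0, -279.0], [712.0, -78.0]]
top lid [ 0.55743526 -0.04608412  0.12566901] normal [ 0.09312446 -0.90475011  0.41563815] [ 0.41060387 -0.09864102  0.03500638] [0.70827228 0.00536685 0.20246776] 2067
top edge ends [ 0.41060387 -0.02740742  0.19319061] [0.70199789 0.00217253 0.19764901]
side lid [ 0.54167093 -0.04081261  0.13220166] normal [-0.08957987  0.9062013  -0.4132489 ] [ 0.4152613  -0.09871553  0.03526966] [0.70596786 0.00563422 0.20003806] 1101
top edge ends [ 0.46890581 -0.0205839   0.18974566] [ 0.70501005 -0.00303375  0.19356977]
top 0.145 0.165 110 [0.5526 0.3184 0.1544] [array([553.1, 319.8]), array([36.3, 32.1]), np.float64(72.3)]
top 0.08 0.14 48 [0.5468 0.3045 0.1076] [array([546.5, 307.7]), array([14.7, 31.7]), np.float64(54.4)]
top 0.035 0.05 32 [0.5447 0.2946 0.0427] [array([552.3, 317.1]), array([66. , 30.5]), np.float64(69.4)]
top 0.012 0.03 195 [0.5498 0.3112 0.0182] 
[... 261 characters left out ...]
loat64(35.7)]
side 0.035 0.05 112 [0.55   0.3297 0.0423] [array([552.9, 319.8]), array([70.3, 31.2]), np.float64(67.0)]
side 0.012 0.03 339 [0.5459 0.3276 0.0183] [array([577.7, 310.3]), array([ 99.1, 111.6]), np.float64(69.2)]
cup [0.463 0.138 0.051] [0.536 0.212 0.154] [0.503 0.18  0.094]
mug [0.348 0.117 0.051] [0.42  0.219 0.099] [0.378 0.166 0.084]
succ [0.588 0.131 0.054] [0.666 0.208 0.121] [0.625 0.164 0.092]
or1 [0.649 0.286 0.05 ] [0.692 0.33  0.157] [0.666 0.302 0.141]
or2 [0.393 0.293 0.051] [0.436 0.323 0.155] [0.414 0.299 0.143]
stap [0.248 0.252 0.05 ] [0.306 0.377 0.062] [0.275 0.292 0.054]
box behind [ 0.7810899  -0.3164705   0.02014315] [ 0.84480027 -0.08582374  0.07862081]
```

>>> carry_out(
  series="0 0 0.055 0;0.019 0.047 0 5.1;0.019 0.047 0 5.1;0.019 0.047 0 5.1;0.019 0.047 0 5.1;0.019 0.047 0 5.1;0.019 0.047 0 5.1;0.019 0.047 0 5.1;0.019 0.047 0 5.1;0.019 0.047 0 5.1;0.019 0.047 0 5.1;0.019 0.047 0 5.1;0.019 0.047 0 5.1;0.02 0.047 0 5.1;0.02 0.047 0 5.1;0 0 0 0;0 0 0 0;0 0 0 0",
  jaw=-1,
)

```text
time: 3.45
tool_pos: [0.5483, 0.043, 0.3003]
tcp_rot: [2.105, 2.332, -0.001]
wrist_force: [-0.2, -0.3, 0.2]
width: 0.003
grip_force: 0.0
```

Run:
```python
import numpy as np
h=np.array([.565,-.096]);x=np.array([-.1045,.9945]);r=.158
for t in np.arange(1.5,-.01,-.1):
    s=-r*np.cos(t)+.006*np.sin(t)+.011;z=.015+r*np.sin(t)+.006*np.cos(t)+.014
    print(round(t,1),(h+s*x).round(4),round(z,4))
```

```text
1.5 [ 0.5644 -0.0902] 0.187
1.4 [ 0.566  -0.1059] 0.1857
1.3 [ 0.5677 -0.1213] 0.1828
1.2 [ 0.5692 -0.1364] 0.1784
1.1 [ 0.5708 -0.151 ] 0.1725
1.0 [ 0.5722 -0.1649] 0.1652
0.9 [ 0.5736 -0.1781] 0.1565
0.8 [ 0.5749 -0.1903] 0.1465
0.7 [ 0.5761 -0.2014] 0.1354
0.6 [ 0.5771 -0.2114] 0.1232
0.5 [ 0.578  -0.2201] 0.11
0.4 [ 0.5788 -0.2275] 0.0961
0.3 [ 0.5794 -0.2334] 0.0814
0.2 [ 0.5799 -0.2379] 0.0663
0.1 [ 0.5802 -0.2408] 0.0507
-0.0 [ 0.5804 -0.2422] 0.035
```

>>> carry_out(
  series="0 0 -0.05 0;0 0 -0.05 0;0 0 -0.013 0;0.002 -0.017 0 0;0.002 -0.017 0 0;0.002 -0.017 0 0;0.002 -0.017 0 0;0.002 -0.017 0 0;0.002 -0.016 0 0;0.002 -0.016 0 0;0.002 -0.016 0 0;0 0 0 0",
)

```text
time: 4.95
tool_pos: [0.5647, -0.0909, 0.1873]
tcp_rot: [2.104, 2.332, -0.001]
wrist_force: [-0.2, 0.4, -0.4]
width: 0.001
grip_force: 0.0
```

>>> carry_out(
  series="0.0016 -0.0157 -0.0013 0;0.0016 -0.0154 -0.0029 0;0.0016 -0.0151 -0.0044 0;0.0015 -0.0146 -0.0059 0;0.0015 -0.0139 -0.0073 0;0.0014 -0.0132 -0.0087 0",
)

```text
time: 5.7
tool_pos: [0.5739, -0.1781, 0.1563]
tcp_rot: [2.103, 2.334, -0.0]
wrist_force: [-0.2, 2.2, 2.6]
width: 0.001
grip_force: 1.3
```

Run:
```python
from h import *
im,d=eyes.read_camera("side"); cv2.imwrite("pics/s1.png",cv2.resize(im[90:300,120:360],None,fx=2.5,fy=2.5,interpolation=2))
```

```text
(no output)
```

View pics/s1.png

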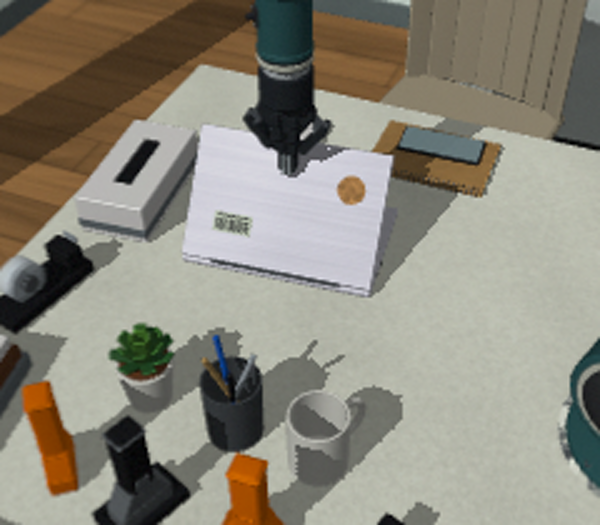

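The fingers (about (290,165) in the crop) are pushing the lid down as planned. The tag shows at crop (232,222), on the +x side towards the hinge. I'll continue the arc, slower near the end.

>>> carry_out(
  series="0.0013 -0.0122 -0.01 0;0.0012 -0.0111 -0.0111 0;0.001 -0.01 -0.0122 0;0.0009 -0.0087 -0.0132 0;0.0008 -0.0074 -0.0139 0;0.0003 -0.003 -0.0074 0;0.0003 -0.003 -0.0073 0;0.0002 -0.0022 -0.0076 0;0.0002 -0.0022 -0.0075 0;0.0002 -0.0015 -0.0078 0;0.0002 -0.0015 -0.0078 0;0 0 -0.006 0;0 0 -0.004 0;0 0 0 0",
)

```text
time: 7.5
tool_pos: [0.5802, -0.2392, 0.0405]
tcp_rot: [-2.102, -2.333, -0.0]
wrist_force: [-0.1, 0.0, 0.2]
width: 0.002
grip_force: 0.0
```

>>> carry_out(
  series="0 0 -0.003 0;0 0 -0.002 0",
)

```text
time: 7.75
tool_pos: [0.5805, -0.2395, 0.036]
tcp_rot: [2.103, 2.334, 0.0]
wrist_force: [-0.6, -0.2, 1.9]
width: -0.002
grip_force: 0.9
```

>>> carry_out(
  series="0 0 -0.001 0;0 0 -0.001 0",
)

```text
time: 8.0
tool_pos: [0.5806, -0.2396, 0.035]
tcp_rot: [-2.103, -2.334, -0.0]
wrist_force: [-4.8, 1.8, 11.2]
width: -0.002
grip_force: 5.7
```

>>> carry_out(
  series="0 0 -0.0007 0;0 0 0 0;0 0 0 0;0 0 0 0",
)

```text
time: 8.5
tool_pos: [0.5806, -0.2396, 0.035]
tcp_rot: [2.103, 2.334, 0.0]
wrist_force: [-5.2, 1.8, 11.3]
width: 0.0
grip_force: 5.4
```

>>> carry_out(
  series="0 0 0.03 0;0 0 0.06 0;0 0 0.06 0;0 0 0.06 0;0 0 0.055 0;-0.002 0.047 0 5.3;-0.002 0.047 0 5.3;-0.002 0.047 0 5.3;-0.002 0.047 0 5.3;-0.002 0.047 0 5.3;-0.002 0.047 0 5.3;-0.002 0.047 0 5.3;-0.002 0.047 0 5.3;-0.003 0.047 0 5.3;-0.003 0.047 0 5.3;-0.003 0.046 0 5.1;-0.003 0.043 0 5.1;0 0 0 0;0 0 0 0",
  jaw=1,
)

```text
time: 10.88
tool_pos: [0.5522, 0.3191, 0.2978]
tcp_rot: [-0.568, -3.089, 0.002]
wrist_force: [0.3, -0.8, -0.4]
width: 0.997
grip_force: 0.0
```

Run:
```python
from h import *
c={}
for n in("side","top"):
    im,d=eyes.read_camera(n);C=cloud(n,d);c[n]=im
    print(n,[(np.round(r["rect"]).tolist(),round(r["score"],2)) for r in spot_in(n,"tag")])
    if n=="top":
        m=np.zeros((384,512),bool);m[115:215,240:315]=1;m&=abs(C[...,2]-.021)<.01
        m=cv2.morphologyEx(m.astype(np.uint8),cv2.MORPH_OPEN,np.ones((3,3)))>0
        P=C[m];print("lid rect",cv2.minAreaRect((P[:,:2]*1000).astype(np.float32)))
        A=np.c_[P[:,:2],np.ones(len(P))];print("plane",np.linalg.lstsq(A,P[:,2],rcond=None)[0],np.median(P[:,2]))
    np.save(n+"1.npy",C); cv2.imwrite(f"pics/{n}1.png",im)
a=cv2.resize(c["top"][110:220,110:330],None,fx=3.5,fy=3.5,interpolation=2)
cv2.imwrite("pics/t1.png",a);cv2.imwrite("pics/s2.png",cv2.resize(c["side"][110:330,140:340],None,fx=2.6,fy=2.6,interpolation=2))
```

```text
side [([238.0, 183.0, 83.0, 47.0], 0.86)]
top [([278.0, 165.0, 59.0, 87.0], 0.85), ([132.0, 168.0, 26.0, 12.0], 0.74)]
lid rect ((575.3201904296875, -192.44271850585938), (297.5301513671875, 204.85150146484375), 6.095066070556641)
plane [8.82774045e-05 5.48779606e-04 2.06807215e-02] 0.020620961864493914
```

View pics/t1.png

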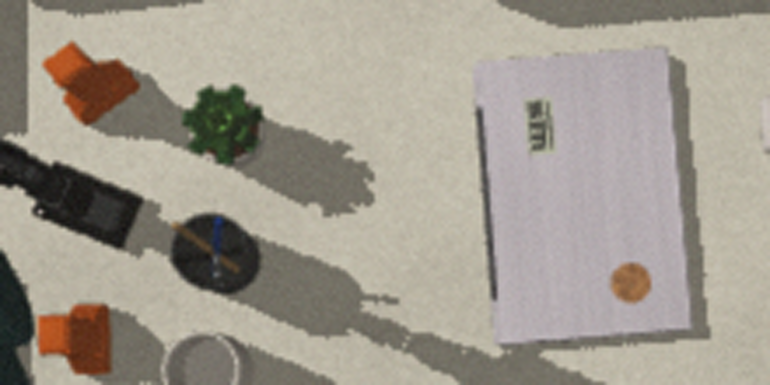

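View pics/s2.png

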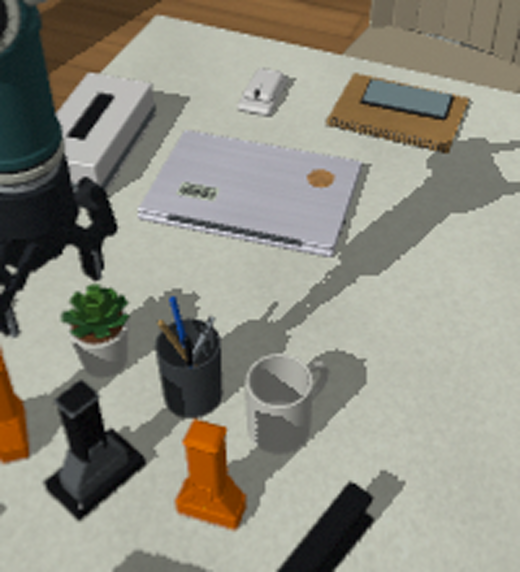

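The lid is flat and shut, and the tag is at about full-image (264,146). I'll descend over the reader and grip it while I refine the tag position.

Run:
```python
from h import *
a=np.deg2rad(6.05);ux=np.array([np.cos(a),np.sin(a)])
print("predicted",np.array([.5652,-.096])-.06*np.array([-ux[1],ux[0]])+.075*ux)
for n,(r0,r1,c0,c1) in(("top",(136,156,258,270)),("side",(175,190,205,226))):
    im=cv2.imread(f"pics/{n}1.png").astype(int);C=np.load(n+"1.npy")
    # the tag breaks the lilac tone: green >= blue
    m=np.zeros((384,512),bool);m[r0:r1,c0:c1]=1;m&=(im[...,0]-im[...,1]<4)
    P=C[m];P=P[abs(P[:,2]-.021)<.01];r=cv2.minAreaRect((P[:,:2]*1000).astype(np.float32));print(n,len(P),P.mean(0),r)
```

```text
predicted [ 0.64610605 -0.14776109]
top 215 [ 0.64538369 -0.14713912  0.02117909] ((645.7593994140625, -146.62747192382812), (71.8148193359375, 40.47146224975586), 1.296113133430481)
side 94 [ 0.64655119 -0.14934691  0.02187178] ((647.556884765625, -149.52137756347656), (63.06342315673828, 37.770965576171875), 2.1655619144439697)
```

>>> carry_out(
  series="0.001 0.0006 -0.05 0;0 0 -0.05 0;0 0 -0.03 0;0 0 -0.025 0;0 0 -0.023 0;0 0 0 0;0 0 0 0",
)

```text
time: 11.95
tool_pos: [0.5542, 0.3198, 0.1214]
tcp_rot: [0.569, 3.089, 0.001]
wrist_force: [0.2, 0.8, 0.4]
width: 0.996
grip_force: 0.0
```

>>> carry_out(
  series="0 0 0 0;0 0 0 0;0 0 0 0;0 0 0 0;0 0 0 0;0 0 0 0;0 0 0 0;0 0 0 0",
  jaw=-1,
  grip_force=45,
)

```text
time: 12.95
tool_pos: [0.5539, 0.3202, 0.121]
tcp_rot: [0.568, 3.089, 0.001]
wrist_force: [-0.5, -1.2, 5.2]
width: 0.417
grip_force: 50.9
```

>>> carry_out(
  series="0 0 0.01 0;0 0 0.015 0;0 0 0.02 0;0 0 0.025 0;0 0 0.03 0;0 0 0.03 0;0 0 0.03 0;0 0 0.03 0;0 0 0.02 0;0 0 0.01 0;0 0 0 0;0 0 0 0",
)

```text
time: 14.45
tool_pos: [0.5529, 0.3197, 0.3387]
tcp_rot: [-0.568, -3.088, 0.003]
wrist_force: [-0.5, 0.4, -1.9]
width: 0.417
grip_force: 50.0
```

>>> carry_out(
  series="0.003 -0.015 0 -2;0.005 -0.025 0 -3.5;0.006 -0.03 0 -4;0.006 -0.03 0 -4;0.006 -0.03 0 -4;0.006 -0.03 0 -4;0.006 -0.03 0 -4;0.006 -0.03 0 -4;0.006 -0.03 0 -4;0.006 -0.03 0 -4;0.006 -0.03 0 -4;0.006 -0.03 0 -4;0.006 -0.03 0 -4;0.006 -0.03 0 -4;0.005 -0.03 0 -4;0.004 -0.025 0 -3.7;0.003 -0.013 0 -2;0 0 0 0;0 0 0 0",
)

```text
time: 16.82
tool_pos: [0.6454, -0.1472, 0.3402]
tcp_rot: [-2.101, -2.334, -0.001]
wrist_force: [-0.8, -0.3, -1.7]
width: 0.418
grip_force: 50.1
```

```bash
cat > m.py <<'E'
from h import *
import sys
s=bot.read_state();p=s["tool_pos"];zb=p[2]-.115;print(p,s["tcp_rot"],s["wrist_force"],s["width"])
for n in("side","top"):
    im,d=eyes.read_camera(n);C=cloud(n,d)
    cv2.imwrite(f"pics/{n}{sys.argv[1]}.png",im)
    near=np.linalg.norm(C[...,:2]-p[:2],axis=-1)<.075
    for lo,hi in((-.006,.008),(.008,.022),(.022,.034),(.04,.055),(.062,.09)):
        Q=C[near&(C[...,2]>zb+lo)&(C[...,2]<zb+hi)]
        if len(Q)>8: print(n,lo,hi,len(Q),Q.mean(0).round(4),[np.round(x,1) for x in cv2.minAreaRect((Q[:,:2]*1000).astype(np.float32))])
K,D,c,R=cal("side");uv=cv2.projectPoints(p-[0,0,.05],cv2.Rodrigues(R.T)[0],-R.T@c,K,D)[0].ravel();print(uv)
im=cv2.imread(f"pics/side{sys.argv[1]}.png");u,v=uv.astype(int);v0=max(v-75,0);u0=max(u-85,0)
cv2.imwrite(f"pics/z{sys.argv[1]}.png",cv2.resize(im[v0:v0+150,u0:u0+170],None,fx=3.8,fy=3.8,interpolation=2))
E
python3 m.py 3
```

```text
[ 0.64538259 -0.14719412  0.34021253] [-2.10136106e+00 -2.33449133e+00 -5.69101194e-04] [-0.78776878 -0.26539533 -1.70551522] 0.4181089943996316
side -0.006 0.008 25 [ 0.6405 -0.133   0.2302] [array([ 641.7, -133.7]), array([69.6, 15.7]), np.float64(19.2)]
side 0.008 0.022 77 [ 0.6389 -0.1337  0.24  ] [array([ 638.6, -133.7]), array([76.1, 30.5]), np.float64(30.1)]
side 0.022 0.034 76 [ 0.6387 -0.1356  0.2529] [array([ 639.8, -133.3]), array([72.6, 29.7]), np.float64(29.3)]
side 0.04 0.055 69 [ 0.6371 -0.1379  0.2727] [array([ 637.8, -138.4]), array([55.1, 26.4]), np.float64(39.1)]
side 0.062 0.09 91 [ 0.6413 -0.1353  0.3013] [array([ 640.1, -136.5]), array([39.3, 23. ]), np.float64(37.7)]
top 0.008 0.022 18 [ 0.6213 -0.1402  0.24  ] [array([ 630.5, -133.9]), array([66.5, 26.6]), np.float64(35.5)]
top 0.022 0.034 28 [ 0.6223 -0.1387  0.2536] [array([ 631.9, -133.6]), array([68.3, 24.8]), np.float64(33.3)]
top 0.04 0.055 18 [ 0.6243 -0.1359  0.2727] [array([ 636. , -132.1]), array([48.5,  9.1]), np.float64(17.7)]
top 0.062 0.09 14 [ 0.634  -0.1331  0.2996] [array([ 635.9, -132.5]), array([24.7,  7.8]), np.float64(31.3)]
[211.37211716 123.93506968]
```

View pics/z3.png

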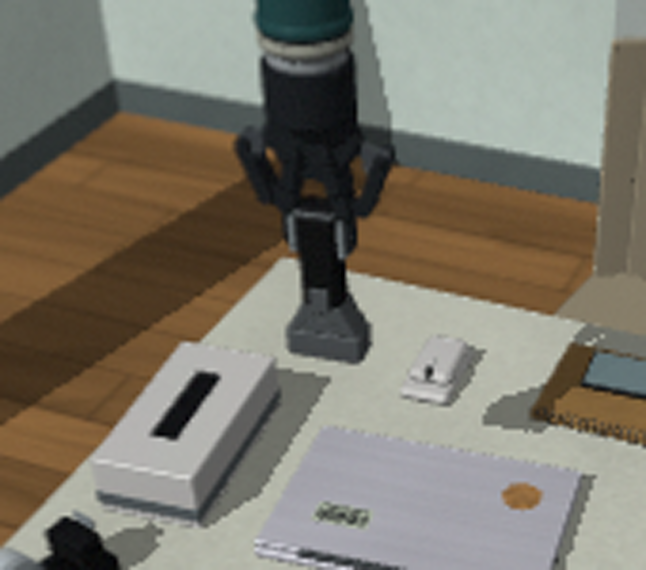

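The reader is held and clear over the tag. I'll lower it part of the way, then measure its pose in the grip.

>>> carry_out(
  series="0.0006 -0.0008 -0.02 0;0 0 -0.03 0;0 0 -0.03 0;0 0 -0.02 0;0 0 0 0;0 0 0 0;0 0 0 0",
)

```text
time: 17.8
tool_pos: [0.6471, -0.149, 0.2423]
tcp_rot: [2.101, 2.332, 0.002]
wrist_force: [0.8, -0.0, -1.4]
width: 0.414
grip_force: 49.9
```

```bash
cat > f.py <<'E'
from h import *
import sys
from scipy.optimize import least_squares
from scipy.spatial.transform import Rotation as Ro
s=bot.read_state();p=s["tool_pos"];print(p,s["wrist_force"])
yaw=np.deg2rad(6.05)
# reader frame: y along width (6 deg), z up, origin window centre
Q=[]
for n in("side","top"):
    for k in range(3):
        im,d=eyes.read_camera(n);C=cloud(n,d)
        m=(np.linalg.norm(C[...,:2]-p[:2],axis=-1)<.07)&(C[...,2]>p[2]-.13)&(C[...,2]<p[2]-.03)
        Q.append(C[m]); print(n,m.sum()) if k==0 else 0
P=np.concatenate(Q)
def sdf(L):
    x,y,z=L.T
    t=np.clip((z-.028)/.032,0,1); hx=.017-.002*t; hy=.036-.018*t
    cx=np.cos(0); 
    d=np.stack([abs(x)-hx,(abs(y)-hy)*np.where((t>0)&(t<1),.87,1),-z],-1)
    o=np.linalg.norm(np.maximum(d,0),axis=1); return o+np.minimum(d.max(1),0)
def res(v):
    R=Ro.from_euler("z",yaw-np.pi/2)*Ro.from_rotvec(v[3:])
    return sdf(R.inv().apply(P-(p-[0,0,.115])-v[:3]))
b=least_squares(res,np.zeros(6),loss="soft_l1",f_scale=.002)
v=b.x;R=(Ro.from_euler("z",yaw-np.pi/2)*Ro.from_rotvec(v[3:])).as_matrix()
print("offset mm",(v[:3]*1000).round(1),"rot",v[3:].round(3),"tilt axis",R[:,2].round(3),"rms med",np.median(abs(res(v))),len(P))
print("window",p-[0,0,.115]+v[:3])
cv2.imwrite("pics/last.png",im)
E
python3 f.py
```

```text
[ 0.64708985 -0.14904523  0.24226016] [ 0.75396162 -0.00201247 -1.41731291]
side 327
top 67
offset mm [ 0.  -0.9 -4.1] rot [-0.023 -0.015 -0.004] tilt axis [0.021 0.017 1.   ] rms med 0.0012493868270614262 1186
window [ 0.64711111 -0.14996083  0.12315374]
```

>>> carry_out(
  series="-0.001 0.0015 -0.015 0;0 0 -0.02 0;0 0 -0.02 0;0 0 -0.015 0;0 0 -0.008 0;0 0 -0.003 0;0 0 0 0;0 0 0 0;0 0 0 0;0 0 0 0",
)

```text
time: 19.35
tool_pos: [0.6452, -0.1473, 0.1597]
tcp_rot: [2.102, 2.334, 0.0]
wrist_force: [-0.8, -0.5, -2.4]
width: 0.416
grip_force: 50.2
```

```bash
python3 f.py; python3 m.py 4 | tail -1
```

```text
[ 0.64524181 -0.14734597  0.15972478] [-0.82119434 -0.53439994 -2.39003113]
side 291
top 55
offset mm [ 0.4 -0.7 -3.8] rot [-0.021 -0.015 -0.018] tilt axis [0.019 0.017 1.   ] rms med 0.0013482766607644994 1042
window [ 0.64560747 -0.14809448  0.04096735]
[214.68866738 166.04859182]
```

View pics/z4.png

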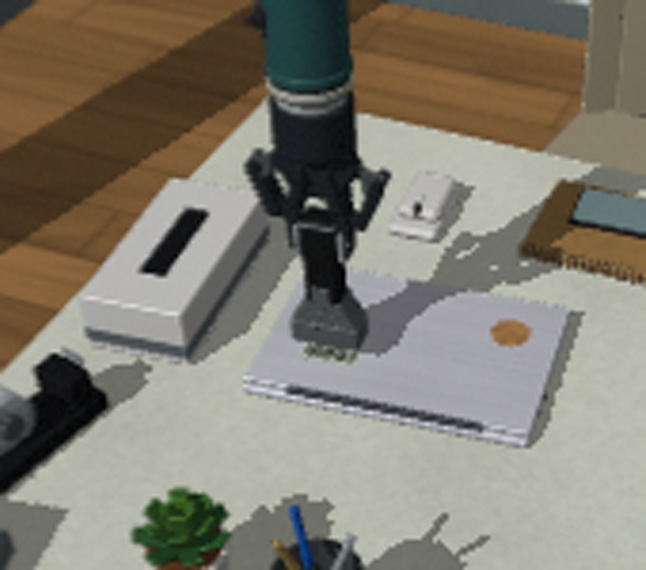

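The reader hangs over the tag (crop (330,352)) with a gap of about 2 cm. It is centred within about 1 mm and tilted less than 0.03 rad, so I'm handing in.

```bash
python3 -c "
from workcell import bot
print(bot.finish_job())"
```

```text
the job is handed in; nothing more can be done
None
```

I shut the lid and handed the job in with the reader held steady about 2 cm above the tag; my last measurement had it centred within about 1 mm and tilted about 0.03 rad, but no verdict came back.

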